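# Let the walnuts out of the twin nut dispenser

## Task

Press down the lever paddle on the walnut side of the beech nut dispenser, so that its gate lifts, and keep it down until both walnuts (the two larger nuts) have rolled into the white bowl; then let go so that the gate drops shut again. Keep both nutmegs (the smaller nuts) in their own lane. Do not touch the nuts with the gripper, pick nothing up, and leave the bowl and everything else standing where they are.

Things in the scene. Friction and masses are not known exactly. Their poses are not given: they have to be found in the camera images.
- dispenser: Fixed beech nut dispenser, 250 mm long, 170 wide, 165 high. Origin: on the counter under its middle; x points downhill along its two open lanes to the bowl, y to its left, z up. Lanes 40 mm wide, centre lines at y = +23 (left) and -23 mm (right), sloping from x = -80 (walls 155 mm high) to x = +110 mm (floor 90 mm high). Each has a rocking lever along its outer side.
- gate_left (a point): Middle of the lower edge of the gate plate (36 mm wide, 36 high, 4 thick) that hangs across the left lane at x = +80 mm, z = 99 mm of the dispenser, 3 mm above the lane floor at rest. It is the far end of the left lever and rises 46 mm when that lever's paddle is fully pressed.
- gate_right (a point): The same for the right lever and right lane.
- paddle_left (a point): Middle of the top of the left lever's paddle, a flat pad 34 x 32 x 8 mm at the lever's uphill end away from the bowl: x = -130, y = +70, z = 142 mm of the dispenser at rest. The lever rocks on a pin at x = -30, z = 135 mm. At full press the pad is 39 mm lower and about 11 mm nearer the pin. Free space above and below.
- paddle_right (a point): The same for the right lever: x = -130 mm, y = -70 mm of the dispenser.
- lever_left (a joint): Tilt of the left lever, rad: 0 at rest (gate shut), grows as its paddle is pressed, 0.40 at the stop. Walnuts pass under the gate from about 0.3. A spring brings it back: about 2 N on the paddle starts it, about 5 N holds it at the stop.
- lever_right (a joint): The same for the right lever.
- walnut_1: Walnut, a 34 mm ball; origin at its centre. Both walnuts lie in the same lane (left or right, it varies) behind the shut gate, this one against the gate. They roll out by themselves in about 1 s once the gate is up.
- walnut_2: The second walnut, 34 mm ball, behind the first in the same lane; origin at its centre.
- nutmeg_1: Nutmeg, a 24 mm ball in the other lane, against its gate; origin at its centre.
- nutmeg_2: The second nutmeg, 24 mm ball, behind the first; origin at its centre.
- bowl: White porcelain bowl, loose, 140 mm across the rim, 60 mm high, standing below the ends of both lanes; origin at the centre of its underside.
- jar_1: Glass jar with red lid, 44 mm diameter, 80 mm high, standing between the two paddles, lower than they are; origin at the centre of its underside. Leave it.
- jar_2: Same jar, standing left of the dispenser. Leave it.
- jar_3: Same jar, standing right of the dispenser. Leave it.
- mill: Dark wooden pepper mill, 52 mm diameter, 145 mm high, right of the dispenser; origin under its foot. Leave it.
- mug: White mug, 76 mm diameter, 85 mm high, left of the dispenser, handle turned away from it; origin under its foot. Leave it.
There are look-alikes about, which are no part of the job. What is shaped like the nutmeg_2 but black or pink is not meant.

How it is judged:
By the outcome, as a careful person would: the job done as asked, in the order asked, and still so for the second after the job is handed in, with the robot touching nothing.
It also fails if it takes over 35 s, if anything falls off the work surface, if the arm or the gripper's body presses on something with over 40 N, if the wrist force passes 120 N, or if a joint passes its speed limit or range.

## Robot

A 6-joint arm with a two-finger parallel gripper is mounted at the origin on the work surface. World frame = base frame: x ahead of the robot, y to its left, z up, the work surface at z = 0. Lengths are in mm, angles in rad, forces in N, time in s.
With the tool pointing down it reaches from about 375 to 925 mm from the base axis. Payload 5.7 kg.
Tool frame: the origin (TCP) lies on the mounting face of the last link; the fingertips stand 173 mm ahead of it and the grasp point (between the pads) lies 155 mm ahead of it; z points along the fingers, x is the direction in which the jaws open and shut, and the axes are right-handed (so a half turn about z gives the same grasp; the last joint's range is limited). The gripper opens to 85 mm and grips with 20 to 120 N. Pads are 22 mm wide; open, the fingers measure 114 mm over their backs; the gripper's body (76 mm by 85 mm) begins 54 mm behind the grasp point. The pads swing forward as they close: fully open they stand 13 mm farther back than shut.
Start: joints at [1.227, 0.359, 1.51, -0, 1.272, -0.115], TCP at [136.087, 584.351, 404.667] pointing down, gripper open.
Joint ranges: [-2.97, 2.97], [-1.01, 2.36], [0.21, 2.38], [-0.96, 4.11], [0.2, 2.71], [-2.98, 2.98]. Speed limits (rad/s): [2.39, 2.39, 3.14, 3.14, 3.14, 3.14].

## Interface

Orientations are given as [roll, pitch, yaw] about the fixed x, y, z axes, in that order (R = Rz(yaw) Ry(pitch) Rx(roll)).
In Python, from workcell import get_obs, capture, hand_in gives the robot as it stands.
- The arm moves only by the tool drive_tool, never from a script. Its argument "steps" is a list of rows, each a list of 3 entries, a list of its own where there are three numbers: the gripper's target within -1 to 1 (shut at 1, half-way at 0, fully open at -1), then the shift along the tool's x, y, z in mm, then the turn about the tool's z in degrees. A call has 1 to 10 rows; each row is the pose to reach, as a shift and turn from the pose commanded when the call began, along the tool's axes at that moment; what a row does not reach only later rows make up. A row lasts 1/10 s, in which the tool goes at most 50 mm and 8.59 degrees, less where a joint would pass 70% of its speed; a pose out of reach is approached as far as the arm can. A call with a gripper value outside its range is refused whole. The fingers move at their own pace and stop on an object; "squeeze" is the grip in N (left out, the last holds). Time passes only in rows, so rows that repeat a pose let the fingers close. It gives the time, the measured TCP pose, the force and the opening at its end, in the units of the state.
- get_obs(): the state, without advancing time (a new reading comes with each control period).
- capture(name): name is "side" or "top"; returns a dict with "img" (480x640x3 uint8, red, green, blue), "range_z" (480x640 float32, mm along the optical axis (not along the pixel's ray), 0 where there is no reading), "intrinsics" (3x3 intrinsics, pixels), "extrinsics" (4x4, takes a point from camera to world coordinates). Camera axes: x right, y down, z forward; pixel columns grow to the right and rows downward; lengths in mm; the calibration is good to about 2 mm. A picture is of the moment at which its call begins.
- hand_in(): hands the job in, once; it reports no verdict.
The state is a dict: "t": time; "joint_positions": joint angles; "joint_velocities": joint speeds; "joint_efforts": joint torques, N m; "tool_pos": TCP position; "tcp_rot": TCP orientation; "wrist_force": force on the tool from outside, world axes, zero at the start; "wrist_torque": the same for the moment, N m; "width": finger opening in mm.
Only numpy, scipy, OpenCV 4.12 (cv2) and the standard library are available. Lean on these libraries where they do the work, as an engineer would, in place of code of your own. Each camera call takes 0.05 s, during which the arm holds its last target. There are 200 camera calls.

## Working session

There is one attempt and no reset: what is moved stays moved. The work goes in short steps, Python scripts to look and compute and a tool call to move; the robot and the scene stay as the last step left them, time stands still between calls to the robot, and variables do not carry over. Pictures are saved under pics/ and viewed, about 8 in all and at most 12, crops included, and the job is handed in when it is done.

Besides the shell and the picture viewer there is one more tool, called after "Emit:" by a JSON object that holds its "name" and its "arguments", one argument or row to a line. drive_tool: Moves the arm, as the interface text tells. Its arguments: {"type":"object","properties":{"steps":{"type":"array"},"squeeze":{"type":"number"}},"required":["steps"]}

```bash
mkdir -p pics; cat > h.py <<'E'
import numpy as np, cv2, pickle
from workcell import get_obs, capture
def grab(n,tag):
    c=capture(n); pickle.dump(c,open(f'{n}_{tag}.pkl','wb')); cv2.imwrite(f'pics/{n}_{tag}.png',c['img'][:,:,::-1]); return c
def cloud(c):
    K=np.array(c['intrinsics']);T=np.array(c['extrinsics']);z=c['range_z'].astype(float)
    v,u=np.mgrid[:480,:640]
    P=np.stack([(u-K[0,2])/K[0,0]*z,(v-K[1,2])/K[1,1]*z,z],-1)@T[:3,:3].T+T[:3,3]
    P[z==0]=np.nan; return P
E
python3 - <<'E'
from h import *
for n in('top','side'):
    c=grab(n,'a'); print(n,np.array(c['extrinsics']).round(2).tolist(),np.array(c['intrinsics']).round(1).tolist())
o=get_obs(); print(o['t'],o['tool_pos'],o['tcp_rot'],o['wrist_force'],o['width'])
E
```

```text
top [[0.03, -0.98, 0.2, 446.23], [-1.0, -0.03, -0.0, -11.3], [0.01, -0.2, -0.98, 928.31], [0.0, 0.0, 0.0, 1.0]] [[454.4, 0.0, 311.5], [0.0, 454.4, 240.7], [0.0, 0.0, 1.0]]
side [[0.87, -0.23, 0.44, 209.27], [-0.49, -0.45, 0.74, -705.43], [0.02, -0.86, -0.51, 580.03], [0.0, 0.0, 0.0, 1.0]] [[580.3, 0.0, 317.5], [0.0, 580.3, 236.4], [0.0, 0.0, 1.0]]
0.1 [135.98334685 584.04169689 403.9321469 ] [-3.14139823e+00  1.67989815e-03  1.34200461e+00] [-0.40369852  0.42165007 -1.31749324] 85.07683028345973
```

View pics/top_a.png

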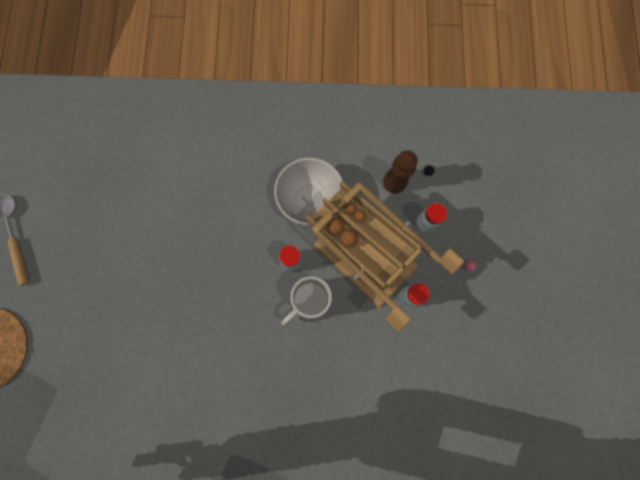

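View pics/side_a.png

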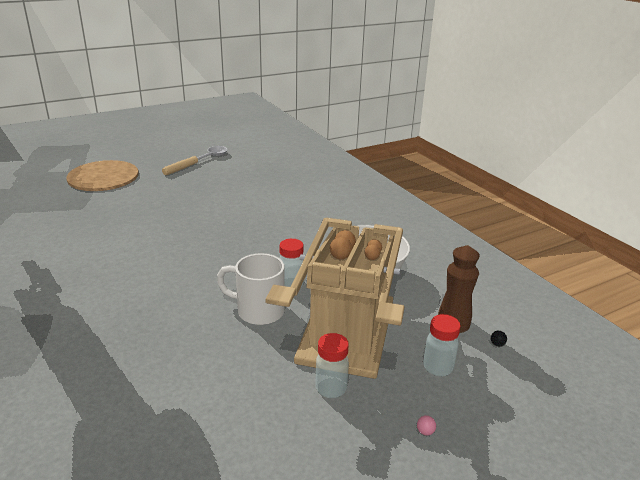

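The top view shows the bowl at (308,190) and the larger nuts at (336,227) and (348,239), in the lane whose paddle is at (397,318). The smaller nuts are at (350,209) and (360,216), in the lane with the paddle at (452,260).

What could be taken for the wanted paddle: (397,318) in top, which is (281,295) in side, or (452,260), which is (390,313) in side. A black ball at (429,170) and a pink one at (471,266) are only decoys. My choice is the left paddle at (397,318). Next I'll measure it and check it in a crop.

```bash
python3 - <<'E'
from h import *
c=pickle.load(open('top_a.pkl','rb')); P=cloud(c)
for n,(u,v) in dict(pl=(397,318),pr=(452,260),wA=(336,227),wB=(348,239),nA=(350,209),nB=(360,216),jar1=(418,294)).items():
    print(n,np.nanmedian(P[v-2:v+3,u-2:u+3].reshape(-1,3),0).round(1))
hsv=cv2.cvtColor(c['img'],cv2.COLOR_RGB2HSV)
def blob(P,hsv,u,v,z0,z1,r=22):
    m=np.zeros((480,640),bool); m[v-r:v+r,u-r:u+r]=1
    m&=(P[...,2]>z0)&(P[...,2]<z1)&(hsv[...,1]>70)
    n,l,s,ce=cv2.connectedComponentsWithStats(m.astype(np.uint8)); k=l[v,u]; q=P[l==k]
    return q,s[k],ce[k]
for u,v in((397,318),(452,260)):
    q,s,ce=blob(P,hsv,u,v,120,160,16); rect=cv2.minAreaRect(q[:,:2].astype(np.float32)); print('pad',s,ce,q.mean(0).round(1),rect)
# side
d=pickle.load(open('side_a.pkl','rb')); Q=cloud(d)
for n,(u,v) in dict(pl=(281,295),pr=(390,313)).items(): print('side',n,np.nanmedian(Q[v-2:v+3,u-2:u+3].reshape(-1,3),0).round(1))
# frame from the two paddles
a=cv2.resize(c['img'][150:340,270:480],None,fx=3,fy=3,interpolation=cv2.INTER_CUBIC); cv2.imwrite('pics/crop1.png',a[:,:,::-1])
# anything tall near paddle
A=np.nanmedian(P[316:321,395:400].reshape(-1,3),0)
E
```

```text
pl [ 474.8 -163.4  142.5]
pr [ 577.8 -260.9  142.5]
wA [633.7 -56.7 133. ]
wB [610.7 -77.9 139.4]
nA [671.1 -82.6 121.2]
nB [ 656.6 -100.3  126.7]
jar1 [ 522.2 -214.5   80. ]
pad [385 302  25  30 416] [396.43028846 316.91586538] [ 476.7 -162.3  142.1] ((479.8492126464844, -158.06692504882812), (48.692928314208984, 31.85474395751953), 46.633583068847656)
pad [436 249  28  25 388] [449.60051546 260.48195876] [ 577.1 -256.7  141.9] ((580.261474609375, -254.92999267578125), (45.05767822265625, 32.923622131347656), 48.86078643798828)
side pl [ 472.6 -168.8  143. ]
side pr [ 574.  -263.4  142.4]
```

View pics/crop1.png

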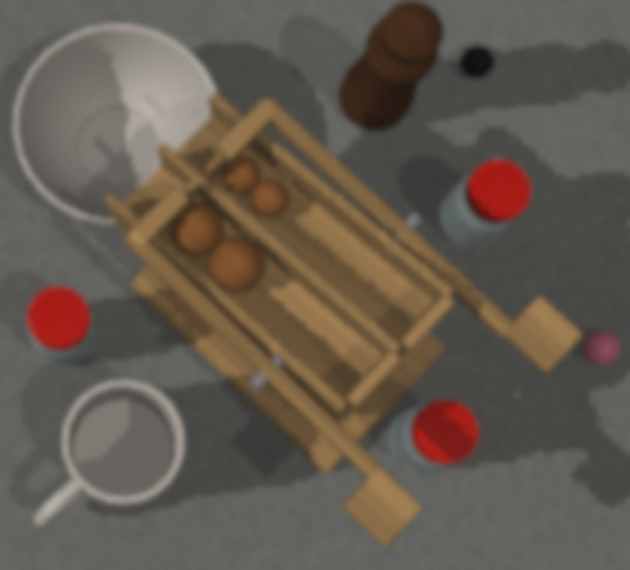

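The crop confirms it. The larger nuts sit in the left lane, facing the bowl, and the lower paddle at (397,318) is that lane's. Top and side put its centre at about (474,-166) and z 142, against a nominal 142. The two paddles are 142 mm apart, against a nominal 140. The dispenser's yaw is about 46.5°. I'm starting the approach by an outer waypoint with the fingers shut.

Emit:
{"name": "drive_tool", "arguments": {
  "steps": [
    [1,[-27,31,0],8.5],
    [1,[-54,62,0],17],
    [1,[-81,93,0],25],
    [1,[-108,125,0],34],
    [1,[-135,156,0],42],
    [1,[-162,188,0],51],
    [1,[-189,219,0],59],
    [1,[-216,250,0],68],
    [1,[-243,282,0],76],
    [1,[-270,313,0],84]
  ],
  "squeeze": 30
}}

```text
t: 1.1
tool_pos: [380.3, 248.8, 404.6]
tcp_rot: [3.141, 0.0, -0.13]
wrist_force: [0.9, 0.9, 0.8]
width: 0.1
```

```bash
cat > go.py <<'E'
import sys
from h import *
from scipy.spatial.transform import Rotation as R
o=get_obs(); Rm=R.from_euler('xyz',o['tcp_rot']).as_matrix()
print(o['t'],np.round(o['tool_pos'],1),np.round(o['tcp_rot'],3),'F',np.round(o['wrist_force'],1),o['width'],np.round(o['joint_positions'],2))
if len(sys.argv)>1:
    t=np.array([float(a) for a in sys.argv[1:4]]); print('shift',(Rm.T@(t-o['tool_pos'])).round(1),'turn to yaw -43.5:',np.degrees(o['tcp_rot'][2])+43.5)
E
python3 go.py 474 -166 345
```

```text
1.1 [380.3 248.8 404.6] [ 3.141  0.    -0.13 ] F [0.9 0.9 0.8] 0.06108591404141341 [ 0.43  0.15  1.81 -0.    1.19  0.56]
shift [146.7 399.2  59.6] turn to yaw -43.5: 36.05289421169101
```

Emit:
{"name": "drive_tool", "arguments": {
  "steps": [
    [1,[16,44,0],6],
    [1,[32,88,0],12],
    [1,[48,132,0],18],
    [1,[65,176,0],24],
    [1,[81,220,0],30],
    [1,[97,265,0],36],
    [1,[114,310,0],36],
    [1,[130,355,10],36],
    [1,[147,399,35],36],
    [1,[147,399,60],36]
  ]
}}

```text
t: 2.1
tool_pos: [478.2, -168.9, 344.9]
tcp_rot: [-3.141, -0.006, -0.756]
wrist_force: [-0.0, 1.8, -0.6]
width: 0.1
```

```bash
python3 go.py 474 -166 318; python3 - <<'E'
from h import *
c=grab('side','b'); a=cv2.resize(c['img'][150:400,180:500],None,fx=2.3,fy=2.3); cv2.imwrite('pics/crop2.png',a[:,:,::-1])
E
```

```text
2.1 [ 478.2 -168.9  344.9] [-3.141 -0.006 -0.756] F [-0.   1.8 -0.6] 0.05009485972508472 [-0.48  0.29  1.78 -0.    1.06  0.28]
shift [-5.2  0.8 26.9] turn to yaw -43.5: 0.16881923383643738
```

View pics/crop2.png

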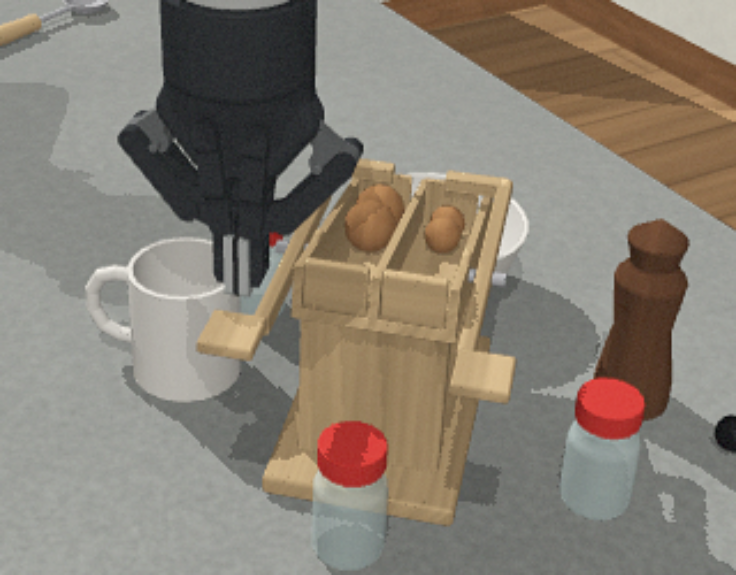

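The crop shows the shut fingers above and slightly behind the left paddle, with the lane walls clear. I'll settle first, then come down near the pad.

Emit:
{"name": "drive_tool", "arguments": {
  "steps": [
    [1,[0,0,10],0],
    [1,[0,0,20],0],
    [1,[0,0,24],0],
    [1,[0,0,24],0],
    [1,[0,0,24],0]
  ]
}}

```text
t: 2.65
tool_pos: [476.4, -163.2, 321.4]
tcp_rot: [-3.141, -0.001, -0.751]
wrist_force: [-0.3, 0.1, 0.1]
width: -0.1
```

```bash
python3 go.py 474 -166 318;  python3 - <<'E'
from h import *
c=grab('side','c'); a=cv2.resize(c['img'][220:340,220:380],None,fx=4,fy=4); cv2.imwrite('pics/crop3.png',a[:,:,::-1])
E
```

```text
2.65 [ 476.4 -163.2  321.4] [-3.141e+00 -1.000e-03 -7.510e-01] F [-0.3  0.1  0.1] -0.07877778220099216 [-0.47  0.32  1.81 -0.    1.01  0.28]
shift [0.1 3.7 3.4] turn to yaw -43.5: 0.4549162764879995
```

View pics/crop3.png

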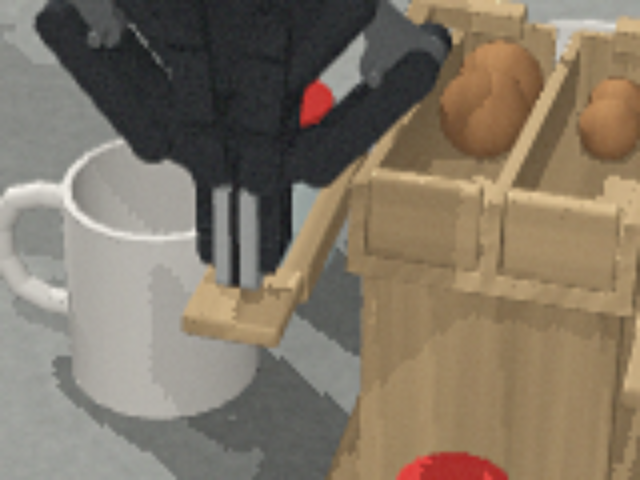

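The crop shows the fingertips just above the pad, about 4 mm toward the pin from its middle. I'll press along the paddle's arc, stopping short of the end stop, and read the force.

Emit:
{"name": "drive_tool", "arguments": {
  "steps": [
    [1,[0,5,3],0],
    [1,[0,5,6],0],
    [1,[0,4,12],0],
    [1,[0,3,18],0],
    [1,[0,1,24],0],
    [1,[0,-1,29],0],
    [1,[0,-2,33],0],
    [1,[0,-2,33],0]
  ]
}}

```text
t: 3.5
tool_pos: [477.6, -162.4, 287.1]
tcp_rot: [3.141, 0.0, -0.752]
wrist_force: [-2.8, -4.3, 3.8]
width: 0.3
```

```bash
python3 go.py;  python3 - <<'E'
from h import *
c=grab('side','d'); a=cv2.resize(c['img'][200:360,220:420],None,fx=3.5,fy=3.5); cv2.imwrite('pics/crop4.png',a[:,:,::-1])
E
```

```text
3.5 [ 477.6 -162.4  287.1] [ 3.141  0.    -0.752] F [-2.8 -4.3  3.8] 0.3244763410695276 [-0.46  0.37  1.85 -0.    0.93  0.29]
```

View pics/crop4.png

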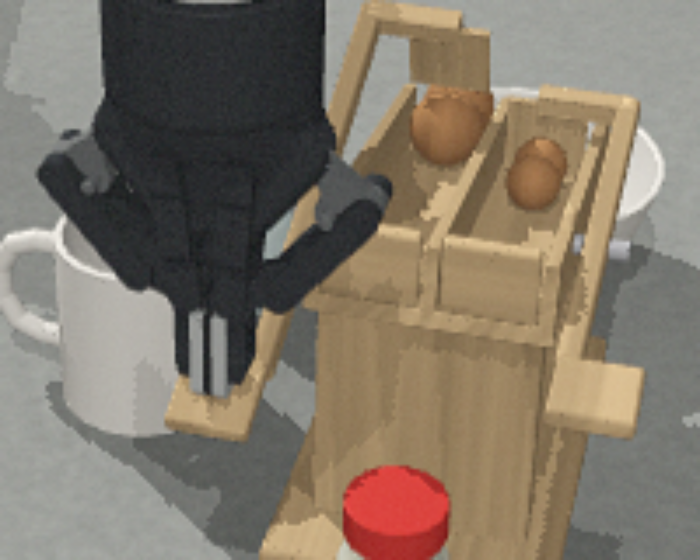

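The gate is clearly up, with about 4–5 N on the wrist, and the walnuts are starting to move. I'll press a little further and hold.

Emit:
{"name": "drive_tool", "arguments": {
  "steps": [
    [1,[0,-1,2],0],
    [1,[0,-1,4],0],
    [1,[0,-1,4],0],
    [1,[0,-1,4],0],
    [1,[0,-1,4],0],
    [1,[0,-1,4],0],
    [1,[0,-1,4],0],
    [1,[0,-1,4],0],
    [1,[0,-1,4],0],
    [1,[0,-1,4],0]
  ]
}}

```text
t: 4.55
tool_pos: [478.2, -161.5, 283.8]
tcp_rot: [-3.142, -0.0, -0.752]
wrist_force: [-1.8, -1.8, 4.6]
width: -0.2
```

```bash
python3 go.py;  python3 - <<'E'
from h import *
c=grab('side','e'); d=grab('top','e')
a=cv2.resize(c['img'][200:360,220:420],None,fx=2,fy=2); b=cv2.resize(d['img'][150:310,250:450],None,fx=2,fy=2); cv2.imwrite('pics/crop5.png',np.hstack([a,b])[:,:,::-1])
E
```

```text
4.55 [ 478.2 -161.5  283.8] [-3.142 -0.    -0.752] F [-1.8 -1.8  4.6] -0.1842748169975754 [-0.46  0.37  1.85  0.    0.92  0.29]
```

View pics/crop5.png

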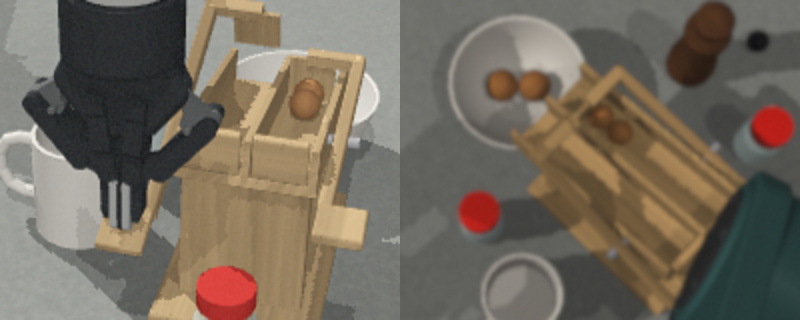

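Both walnuts are in the bowl, at (501,85) and (534,86) in the crop, and both nutmegs are still in their lane. I'll let go along the reverse arc and rise clear.

Emit:
{"name": "drive_tool", "arguments": {
  "steps": [
    [1,[0,1,-6],0],
    [1,[0,2,-12],0],
    [1,[0,4,-20],0],
    [1,[0,5,-28],0],
    [1,[0,6,-36],0],
    [1,[0,6,-48],0],
    [1,[0,6,-70],0],
    [1,[0,6,-95],0],
    [1,[0,30,-110],0],
    [1,[0,60,-110],0]
  ]
}}

```text
t: 5.65
tool_pos: [438.0, -205.6, 396.6]
tcp_rot: [-3.141, -0.005, -0.75]
wrist_force: [0.5, -0.7, -0.5]
width: -0.0
```

Emit:
{"name": "drive_tool", "arguments": {
  "steps": [
    [1,[0,40,0],0],
    [1,[0,40,0],0],
    [1,[0,40,0],0],
    [1,[0,40,0],0],
    [1,[0,40,0],0],
    [1,[0,40,0],0],
    [1,[0,40,0],0],
    [1,[0,40,0],0],
    [1,[0,40,0],0],
    [1,[0,40,0],0]
  ]
}}

```text
t: 6.65
tool_pos: [409.9, -234.5, 393.7]
tcp_rot: [3.141, 0.0, -0.752]
wrist_force: [0.5, -0.1, 0.6]
width: 0.3
```

```bash
python3 go.py;  python3 - <<'E'
from h import *
c=grab('side','f'); d=grab('top','f')
a=cv2.resize(c['img'][200:360,220:420],None,fx=2,fy=2); b=cv2.resize(d['img'][150:310,250:450],None,fx=2,fy=2); cv2.imwrite('pics/crop6.png',np.hstack([a,b])[:,:,::-1])
# compare object positions with start: red lids, bowl, mug by colour
for n in('side','top'):
    for t in 'af':
        i=pickle.load(open(f'{n}_{t}.pkl','rb'))['img']; h=cv2.cvtColor(i,cv2.COLOR_RGB2HSV)
        m=(((h[...,0]<6)|(h[...,0]>174))&(h[...,1]>190)&(h[...,2]>90)).astype(np.uint8)
        _,_,s,ce=cv2.connectedComponentsWithStats(m); print(n,t,[(ce[k].round(1).tolist(),int(s[k,4])) for k in range(1,len(s)) if s[k,4]>60])
    A,B=[cloud(pickle.load(open(f'{n}_{t}.pkl','rb'))) for t in 'af']
for u,v in((397,318),(394,322)): print('pad z',A[v,u].round(1),B[v,u].round(1))
E
```

```text
6.65 [ 409.9 -234.5  393.7] [ 3.141  0.    -0.752] F [ 0.5 -0.1  0.6] 0.2585440360477211 [-0.67  0.19  1.79 -0.    1.17  0.09]
side a [([291.4, 251.5], 132), ([443.7, 332.6], 188), ([332.1, 348.6], 343)]
side f [([293.4, 252.2], 85), ([449.7, 335.3], 72), ([338.4, 354.6], 88)]
top a [([435.9, 213.0], 291), ([289.2, 255.7], 282), ([418.0, 293.6], 302)]
top f [([435.9, 213.0], 289), ([289.2, 255.5], 272), ([418.0, 293.6], 300)]
pad z [ 474.8 -163.4  141.5] [ 474.8 -162.9  143.9]
pad z [ 467.9 -158.   142.2] [ 468.  -158.3  140.7]
```

View pics/crop6.png

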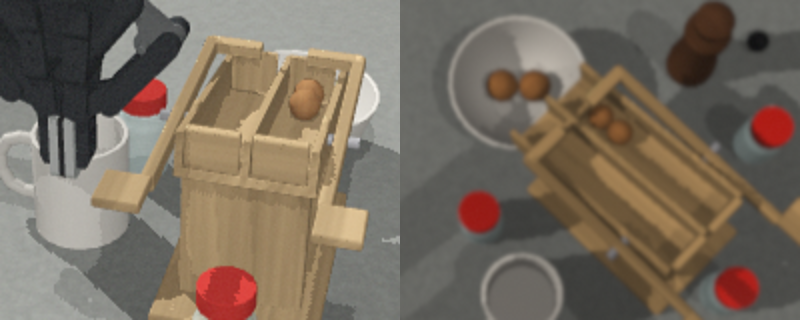

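The gate is shut, the paddle is back at its rest height, both walnuts are in the bowl and both nutmegs are in their lane. The lids haven't moved in the top view. The side-view lid centroids differ only because the arm's shadow cuts the colour mask.

```bash
python3 -c "
from workcell import hand_in; print(hand_in())"
```

```text
the job is handed in; nothing more can be done
None
```

The job is done and handed in. I pressed the left paddle (the walnut side) with the shut fingers, held it about 1 s past opening until both walnuts had rolled into the bowl, then released it and moved the gripper clear. It was finished by about 6.7 s, and the highest wrist force I read was about 6.5 N.

**Last checks:**
- **Gate and paddle:** the gate is shut, and the paddle is back at a height of about 142 mm, where it started.
- **Nuts:** both walnuts are in the bowl and both nutmegs are still in their own lane.
- **Jars:** in the top view the three lids are within 0.2 pixels of where they started.
- **Bowl, mug and mill:** these look unmoved in the pictures, but I did not measure them.
- **Robot:** it is touching nothing, with the wrist force near zero.

**One disagreement:** the jar lids' colour centres in the side view shifted by 2 to 9 pixels. I put this down to the arm's shadow shrinking the colour mask, since the top view shows no movement.

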